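# Plunger test: press three dispensing cans, reject the stiff one

### The arm

A 6-joint arm with a two-finger parallel gripper is mounted at the origin on a cart in front of the work surface, level with it; the furniture and walls round the work are solid. World frame = base frame: x ahead of the robot, y to its left, z up, the work surface at z = 0. Lengths are in m, angles in rad, forces in N, time in s.
With the tool pointing down it reaches from about 0.325 to 0.775 m from the base axis. Payload 5.5 kg.
Tool frame: the origin (TCP) lies at the very end of the fingers, on their centre line; the grasp point (between the pads) lies 19 mm behind it; z points along the fingers, y is the direction in which the jaws open and shut (so a half turn about z gives the same grasp; the last joint's range is limited). The gripper opens to 85 mm and grips with 20 to 120 N. Pads are 22 mm wide; open, the fingers measure 114 mm over their backs; the gripper's body (76 mm by 85 mm) begins 54 mm behind the grasp point. The pads swing forward as they close: fully open they stand 13 mm farther back than shut.
Start: joints at [-1.299, 0.091, 1.231, -0, 1.82, -0.057], TCP at [0.194, -0.568, 0.231] pointing down, gripper open.
Joint ranges: [-2.87, 2.87], [-0.86, 2.18], [0.17, 2.46], [-1.51, 4.65], [0.06, 2.69], [-2.65, 2.65]. Speed limits (rad/s): [2.57, 2.57, 3.01, 3.14, 3.14, 3.14].

### API

Orientations are given as a unit quaternion [x, y, z, w].
In Python, from rig import ctrl gives the robot as it stands. The module is installed in compiled form; this text tells all that it offers.
- The arm moves only by the tool play_rows, never from a script. Its argument "commands" is a list of rows, each a list of 5 numbers: the shift along the world's x, y, z each as a share of 30 mm, from -1 to 1, then the turn about the world's z as a share of 0.12 rad, from -1 to 1, then the closure, from 0 (fully open) to 1 (shut). A call has exactly 10 rows; each row shifts and turns the commanded pose from where the row before left it; what a row does not reach is not made up. A row lasts 1/8 s, in which the tool goes at most 62.5 mm and 10.7 degrees, less where a joint would pass 70% of its speed; a pose out of reach is approached as far as the arm can. A call with a number of a shift or a turn outside -1 to 1 is refused whole. A call with a gripper value outside its range is refused whole. The fingers move at their own pace and stop on an object; the grip force is fixed at half the most. Time passes only in rows, so rows that do not move let the fingers close, or fill a call up. It gives the time, the measured TCP pose, the force and the opening at its end, in the units of the state.
- ctrl.state(): the state, without advancing time (a new reading comes with each control period).
- ctrl.grab_frame(name): name is "side" or "top" or "wrist"; returns the picture (384x512x3 uint8, red, green, blue); there is no depth.
- ctrl.camera_info(name): a dict with "fovy" (degrees; the focal length in pixels is half the picture's height over the tangent of half this angle, whatever the lens; pixels are square), "cx", "cy" (the principal point, pixels), "R" (3x3) and "t" (3): a world point X has camera coordinates R X + t. Camera axes: x right, y down, z forward; pixel columns grow to the right and rows downward; lengths in m; the calibration is good to about 2 mm. A picture is of the moment at which its call begins: read the wrist's pose just before it. camera_info takes no time and is no camera call; for the wrist camera it gives the pose at the moment of the call.
- ctrl.sign_off(): hands the job in, once; it reports no verdict.
The state is a dict: "time_s": time; "joint_pos": joint angles; "qd": joint speeds; "tau": joint torques, N m; "eef_pos": TCP position; "ee_rot": TCP orientation; "force": force on the tool from outside, world axes, zero at the start; "moment": the same for the moment, N m; "gripper_width": finger opening in m.
Only numpy, scipy, OpenCV 4.12 (cv2) and the standard library are available. Lean on these libraries where they do the work, as an engineer would, in place of code of your own. Each camera call takes 0.05 s, during which the arm holds its last target.

### The job

Test the three empty plunger cans before they are refilled: press each plunger slowly down; two run freely and must be pressed fully home, leaving those cans standing where they are with the plunger down. One stiffens part-way: stop as soon as you feel it, do not force it, and slide that can upright along the bench, without lifting it, completely into the red reject bay, its plunger left where it stuck. Do not disturb the tin, the jar, the bearing and the beaker.

Things in the scene. Friction and masses are not known exactly. Their poses are not given: they have to be found in the camera images.
- can_1: plunger can 1, one of three alike, empty, 0.4-0.75 kg, loose, round about z: dark slippery foot 88 mm in diameter, 6 thick; aluminium barrel 56 in diameter up to 64 height; grey cap 60 in diameter up to 72; above it a black thumb pad 36 in diameter. Height 116 with plunger up, 80 home, about 98 stuck. Origin: centre of underside, z up. Which can is stiff differs every time and cannot be seen
- can_1_pad (a point): centre of the top face of can 1's thumb pad; sinks with the plunger, from 116 mm above the bench (up) to 80 mm (home)
- can_1_plunger (a joint): travel of can 1's plunger: 0 = up, 0.036 m = home (a hard stop; 0.032 counts as home); starts at 0-0.006, stays where left. Free: steady 3 N. In exactly one can the force rises from about 0.016 on by 1.6 N per mm; let go, it springs back to 0.016-0.019; leave it at 0.012 or more. Over 25 N on a can with its plunger not home counts as forcing
- can_2: plunger can 2, one of three alike, empty, 0.4-0.75 kg, loose, round about z: dark slippery foot 88 mm in diameter, 6 thick; aluminium barrel 56 in diameter up to 64 height; grey cap 60 in diameter up to 72; above it a black thumb pad 36 in diameter. Height 116 with plunger up, 80 home, about 98 stuck. Origin: centre of underside, z up. Which can is stiff differs every time and cannot be seen
- can_2_pad (a point): centre of the top face of can 2's thumb pad; sinks with the plunger, from 116 mm above the bench (up) to 80 mm (home)
- can_2_plunger (a joint): travel of can 2's plunger: 0 = up, 0.036 m = home (a hard stop; 0.032 counts as home); starts at 0-0.006, stays where left. Free: steady 3 N. In exactly one can the force rises from about 0.016 on by 1.6 N per mm; let go, it springs back to 0.016-0.019; leave it at 0.012 or more. Over 25 N on a can with its plunger not home counts as forcing
- can_3: plunger can 3, one of three alike, empty, 0.4-0.75 kg, loose, round about z: dark slippery foot 88 mm in diameter, 6 thick; aluminium barrel 56 in diameter up to 64 height; grey cap 60 in diameter up to 72; above it a black thumb pad 36 in diameter. Height 116 with plunger up, 80 home, about 98 stuck. Origin: centre of underside, z up. Which can is stiff differs every time and cannot be seen
- can_3_pad (a point): centre of the top face of can 3's thumb pad; sinks with the plunger, from 116 mm above the bench (up) to 80 mm (home)
- can_3_plunger (a joint): travel of can 3's plunger: 0 = up, 0.036 m = home (a hard stop; 0.032 counts as home); starts at 0-0.006, stays where left. Free: steady 3 N. In exactly one can the force rises from about 0.016 on by 1.6 N per mm; let go, it springs back to 0.016-0.019; leave it at 0.012 or more. Over 25 N on a can with its plunger not home counts as forcing
- reject_bay: reject bay: fixed low red fence round a red floor mark level with the bench, inside 120 by 120 mm, walls 10 mm thick and 18 mm high on three sides; open on its own -x side, which faces roughly to the robot. Origin: centre of the inside at bench level, z up. A can is inside when its centre is within 24 mm of the origin along both the bay's x and y
- tin: bystander: printed green tin, 57 mm in diameter, 72 mm tall, loose; origin at the centre of its underside
- food_jar: bystander: glass jar with a red lid, 66 mm in diameter, 100 mm tall, loose; origin at the centre of its underside
- steel_bearing: bystander: steel ball bearing lying flat, 52 mm in diameter, 18 mm tall, loose; origin at the centre of its underside
- grey_beaker: bystander: grey beaker with a white lid, 65 mm in diameter, 95 mm tall, loose; origin at the centre of its underside

How it is judged:
At the end, for the whole second after the job is handed in: Two cans stand within 30 mm of where they started with their plungers home (0.032 m or more); the third, its plunger stuck part-way (0.012 to 0.032 m), stands in the reject bay, its centre within 24 mm of the bay's along both bay axes; all three are upright (within 0.1 rad) and at rest (((value of joint can_1_plunger between 0.012 and 0.032 m and x of can_1 in the frame of reject_bay between -0.024 and 0.024 m and y of can_1 in the frame of reject_bay between -0.024 and 0.024 m and value of joint each of can_2_plunger, can_3_plunger above 0.032 m and distance of each of can_2, can_3 from where it was at the start of the episode below 0.03 m) or (value of joint each of can_1_plunger, can_3_plunger above 0.032 m and distance of each of can_1, can_3 from where it was at the start of the episode below 0.03 m and value of joint can_2_plunger between 0.012 and 0.032 m and x of can_2 in the frame of reject_bay between -0.024 and 0.024 m and y of can_2 in the frame of reject_bay between -0.024 and 0.024 m) or (value of joint each of can_1_plunger, can_2_plunger above 0.032 m and distance of each of can_1, can_2 from where it was at the start of the episode below 0.03 m and value of joint can_3_plunger between 0.012 and 0.032 m and x of can_3 in the frame of reject_bay between -0.024 and 0.024 m and y of can_3 in the frame of reject_bay between -0.024 and 0.024 m)) and angle between each of can_1, can_2, can_3's own z axis and vertical below 0.1 rad and linear speed of each of can_1, can_2, can_3 below 0.02 m/s); the robot touches nothing.
It fails at once if a can is pressed or pushed with more than 25 N while its plunger is not home (forcing a stiff plunger) ((value of joint can_1_plunger below 0.032 m and contact force between any of the fingers, the arm and can_1 above 25 N) or (value of joint can_2_plunger below 0.032 m and contact force between any of the fingers, the arm and can_2 above 25 N) or (value of joint can_3_plunger below 0.032 m and contact force between any of the fingers, the arm and can_3 above 25 N)).
It fails at once if a can is lifted more than 15 mm off the bench or tipped by more than 0.35 rad (20 degrees) (height (world z) of any of can_1, can_2, can_3 above 0.015 m or angle between any of can_1, can_2, can_3's own z axis and vertical above 0.35 rad).
It fails at once if the tin, jar, bearing or beaker is moved by more than 20 mm or tipped over (distance of any of tin, food_jar, steel_bearing, grey_beaker from where it was at the start of the episode above 0.02 m or angle between any of tin, food_jar, steel_bearing, grey_beaker's own z axis and vertical above 0.35 rad).
It also fails if it takes over 72 s, if anything falls off the work surface, if the arm or the gripper's body presses on something with over 40 N, if the wrist force passes 120 N, or if a joint passes its speed limit or range.

## Working session

There is one attempt and no reset: what is moved stays moved. The work goes in short steps, Python scripts to look and compute and a tool call to move; the robot and the scene stay as the last step left them, time stands still between calls to the robot, and variables do not carry over. Pictures are saved under pics/ and viewed, and the job is handed in when it is done.

Besides the shell and the picture viewer there is one more tool, called after "Emit:" as a command line: name --pt "numbers of a row" for each row, then --argument value for the rest. play_rows: Moves the arm, as the interface text tells. Its arguments: {"type":"object","properties":{"commands":{"type":"array"}},"required":["commands"]}

```bash
mkdir -p pics
python3 - <<'E'
from rig import ctrl
import cv2
print(ctrl.state())
for n in ["side","top","wrist"]:
    i=ctrl.camera_info(n); print(n,i)
    im=ctrl.grab_frame(n); cv2.imwrite(f"pics/{n}0.png",im[:,:,::-1])
E
```

```text
{'time_s': 0.0, 'joint_pos': array([-1.29869153e+00,  9.18894430e-02,  1.23186818e+00,  2.07680086e-05,
        1.81978753e+00, -5.67004957e-02]), 'qd': array([-0.00090295, -0.00108632, -0.0002146 ,  0.00212823,  0.00013022,
       -0.00068006]), 'tau': array([-5.51243174e-04, -4.58730376e+01, -4.18027318e+01, -3.76464122e-04,
        1.14125627e-02, -3.24992027e-05]), 'eef_pos': array([ 0.19367919, -0.56759454,  0.23014254]), 'ee_rot': array([ 9.86515409e-01,  1.63665498e-01, -9.49332830e-05, -9.71676878e-04]), 'force': array([-0.11084732, -0.94408301, -1.03932357]), 'moment': array([ 0.0095728 ,  0.00223474, -0.01513858]), 'gripper_width': 0.08563739217003195}
side {'fovy': 47.13164407340216, 'cx': 262.4459502387338, 'cy': 184.81737104892346, 'R': array([[-0.86035185, -0.50967766,  0.00483547],
       [-0.31483219,  0.52393802, -0.79143518],
       [ 0.40084334, -0.68243508, -0.61123398]]), 't': array([0.45355477, 0.28374106, 0.97599295])}
top {'fovy': 55.15078427498231, 'cx': 254.13003750762653, 'cy': 188.22440026919566, 'R': array([[-0.01075188, -0.99993415, -0.00401181],
       [-0.99299626,  0.01114917, -0.11761857],
       [ 0.11765555,  0.00271909, -0.99305074]]), 't': array([-0.00889484,  0.54596447,  1.05674336])}
wrist {'fovy': 58.754094821595814, 'cx': 253.37814527390196, 'cy': 188.93898242633313, 'R': array([[ 0.32419057, -0.94599021, -0.00172972],
       [-0.91041361, -0.31249418,  0.27109861],
       [-0.25699716, -0.08631285, -0.96255003]]), 't': array([-0.59989082, -0.03652923,  0.37783087])}
```

View pics/top0.png

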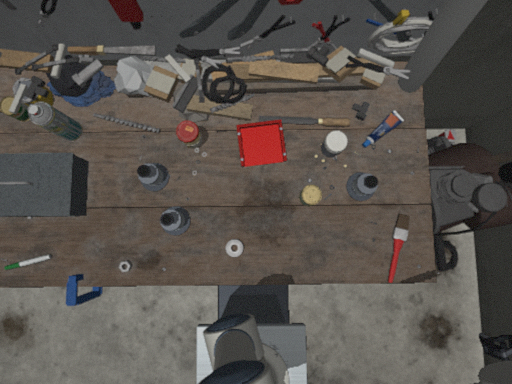

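View pics/side0.png

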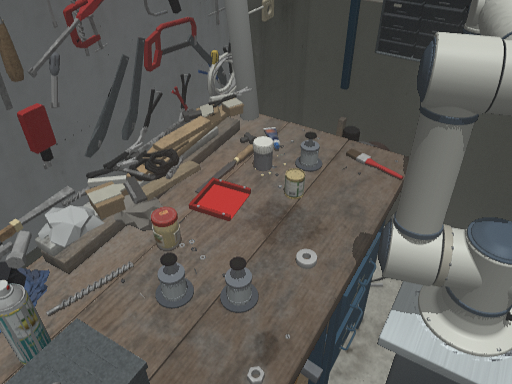

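The top view shows cans near (152,176), (173,220) and (363,185), with the bay at (262,144). The jar is at (189,132), the beaker at (336,143), the tin at (312,195) and the bearing at (234,248). I'll enlarge the view to measure them.

Run:
```python
import cv2,numpy as np
t=cv2.imread("pics/top0.png")
a=cv2.resize(t[145:245,125:205],None,fx=5,fy=5,interpolation=cv2.INTER_CUBIC)
b=cv2.resize(t[145:245,330:410],None,fx=5,fy=5,interpolation=cv2.INTER_CUBIC)
cv2.imwrite("pics/crop1.png",np.clip(np.hstack([a,b]).astype(float)*1.8,0,255).astype(np.uint8))
s=cv2.imread("pics/side0.png")
a=cv2.resize(s[245:315,145:265],None,fx=5,fy=5,interpolation=cv2.INTER_CUBIC)
cv2.imwrite("pics/crop2.png",np.clip(a*1.5,0,255).astype(np.uint8))
```

```text
(no output)
```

View pics/crop1.png

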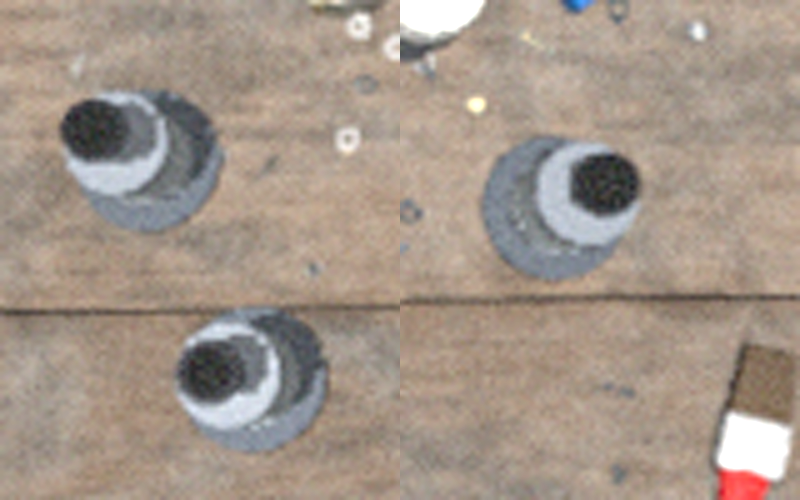

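View pics/crop2.png

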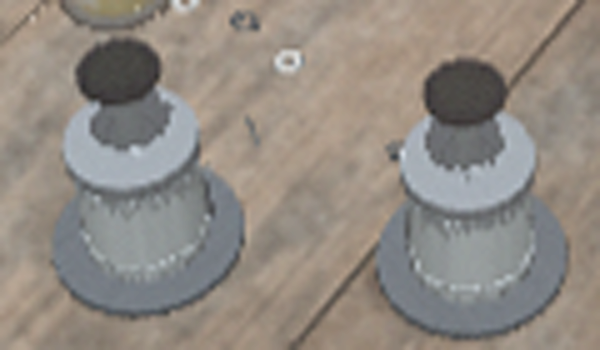

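```bash
cat > h.py <<'E'
import numpy as np,cv2
from rig import ctrl
def ray(n,px,info=None):
    i=info or ctrl.camera_info(n); f=192/np.tan(np.radians(i['fovy']/2))
    R=np.array(i['R']);t=np.array(i['t'])
    d=R.T@np.array([(px[0]-i['cx'])/f,(px[1]-i['cy'])/f,1]); return -R.T@t,d
def plane(n,px,z,info=None):
    o,d=ray(n,px,info); return o+d*(z-o[2])/d[2]
def tri(p1,p2,n1="top",n2="side"):
    A=np.zeros((3,3));b=np.zeros(3)
    for n,p in((n1,p1),(n2,p2)):
        o,d=ray(n,p);d/=np.linalg.norm(d);M=np.eye(3)-np.outer(d,d);A+=M;b+=M@o
    return np.linalg.solve(A,b)
def blobs(mask,lo=20,hi=100000):
    k,l,s,c=cv2.connectedComponentsWithStats(mask.astype(np.uint8))
    return [(c[j],s[j]) for j in range(1,k) if lo<=s[j][4]<=hi]
E
python3 - <<'E'
from h import *
np.set_printoptions(precision=4,suppress=True)
t=cv2.imread("pics/top0.png");s=cv2.imread("pics/side0.png")
P={}
for n,im,boxes in (("top",t,[(135,155,165,190),(158,205,190,235),(345,168,385,200)]),("side",s,[(155,250,185,272),(225,255,252,272),(300,128,322,143)])):
  for j,(x0,y0,x1,y1) in enumerate(boxes):
    g=im[y0:y1,x0:x1].max(2)
    b=max(blobs(g<48,10),key=lambda q:q[1][4]); c=b[0]+[x0,y0]; P[n,j]=c
    print(n,j,c,b[1])
for j in range(3):
    print(j,tri(P["top",j],P["side",j]),plane("top",P["top",j],.113))
# red
hsv=cv2.cvtColor(t,cv2.COLOR_BGR2HSV)
m=((hsv[...,0]<8)|(hsv[...,0]>172))&(hsv[...,1]>150)&(hsv[...,2]>60)
m[:110]=0
for c,st in blobs(m,40): print("red",c,st)
mm=np.zeros_like(m);mm[115:172,230:292]=m[115:172,230:292]
cs=max(cv2.findContours(mm.astype(np.uint8),0,2)[0],key=cv2.contourArea)
r=cv2.minAreaRect(cs);bx=cv2.boxPoints(r)
print(r);w=np.array([plane("top",p,.018) for p in bx]);print(w,w.mean(0),np.linalg.norm(np.diff(w,axis=0),axis=1))
# foot: look at ellipse of whole can vs wood via saturation
m=(hsv[...,1]<70)
for (x0,y0,x1,y1) in [(130,155,175,195),(155,203,195,240),(340,165,385,205)]:
    q=m[y0:y1,x0:x1]
    ys,xs=np.where(q);print(xs.min()+x0,xs.max()+x0,ys.min()+y0,ys.max()+y0)
E
```

```text
top 0 [143.3091 170.4455] [  2  10  13  12 110]
top 1 [166.6848 218.8913] [ 3  9 13 11 92]
top 2 [370.661  181.2119] [ 20   8  13  12 118]
side 0 [168.3917 259.5417] [  6   3  16  13 120]
side 1 [236.4783 265.413 ] [ 5  3 16 12 46]
side 2 [310.5333 135.3778] [ 5  5 12  6 45]
0 [0.5896 0.2904 0.1134] [0.5891 0.2902 0.113 ]
1 [0.4568 0.2252 0.1083] [0.455  0.2233 0.113 ]
2 [ 0.5532 -0.336   0.109 ] [ 0.552 -0.335  0.113]
red [261.0747 142.8538] [ 237  120   50   47 1860]
red [394.4471 258.5294] [388 239  15  44 255]
((261.10772705078125, 142.86155700683594), (42.17180633544922, 45.644779205322266), 82.87498474121094)
[[ 0.7439  0.0391  0.018 ]
 [ 0.7601 -0.1     0.018 ]
 [ 0.6295 -0.1133  0.018 ]
 [ 0.6137  0.0239  0.018 ]] [ 0.6868 -0.0376  0.018 ] [0.14   0.1313 0.1381]
130 174 155 194
155 194 203 239
340 384 165 204
```

Run:
```python
from h import *
np.set_printoptions(precision=4,suppress=True)
print("foot",[plane("top",p,.004) for p in [(155,177),(175.4,221),(360.6,186.6)]])
for n,px,z in [("jar",(189,131),.1),("beaker",(335.5,142),.095),("tin",(312,195),.072),("bearing",(234,248),.018)]: print(n,plane("top",px,z))
for n,px,z in [("jar",(165,214),.1),("beaker",(263,144),.095),("tin",(294,177),.072),("bearing",(307,257),.018)]: print(n,plane("side",px,z))
```

```text
foot [array([0.5871, 0.2875, 0.004 ]), array([0.4525, 0.2232, 0.004 ]), array([ 0.5505, -0.3382,  0.004 ])]
jar [0.703  0.1675 0.1   ]
beaker [ 0.6675 -0.2467  0.095 ]
tin [ 0.5199 -0.1794  0.072 ]
bearing [0.3709 0.0463 0.018 ]
jar [0.7052 0.1701 0.1   ]
beaker [ 0.6657 -0.2363  0.095 ]
tin [ 0.5198 -0.1629  0.072 ]
bearing [0.3718 0.0476 0.018 ]
```

Emit:
play_rows --pt "1 0.65 0 0 0.5" --pt "1 0.65 0 0 0.5" --pt "1 0.65 0 0 0.5" --pt "1 0.65 0 0 0.5" --pt "1 0.65 0 0 0.5" --pt "1 0.65 0 0 0.5" --pt "1 0.65 0 0 0.5" --pt "1 0.65 0 0 0.5" --pt "1 0.65 0 0 0.5" --pt "1 0.65 0 0 0.5"

```text
time_s: 1.4
eef_pos: [0.4946, -0.3721, 0.2308]
ee_rot: [0.987, 0.164, -0.0, -0.0]
force: [-0.9, -0.8, -1.4]
gripper_width: 0.0431
```

Emit:
play_rows --pt "0.9 0.6 0 0 1" --pt "1 0.6 0 0 1" --pt "0 0 -0.6 0 1" --pt "0 0 -0.8 0 1" --pt "0 0 -0.8 0 1" --pt "0 0 -0.6 0 1" --pt "0 0 -0.3 0 1" --pt "0 0 -0.3 0 1" --pt "0 0 0 0 1" --pt "0 0 0 0 1"

```text
time_s: 2.65
eef_pos: [0.551, -0.3371, 0.1302]
ee_rot: [0.987, 0.164, 0.0, 0.0]
force: [0.2, 0.9, 0.9]
gripper_width: -0.0
```

Run:
```python
from h import *
for n in ["wrist","side"]:
    im=ctrl.grab_frame(n); cv2.imwrite(f"pics/{n}1.png",im[:,:,::-1])
s=ctrl.state();print(s['eef_pos'],s['force'],s['gripper_width'])
cv2.imwrite("pics/c3.png",cv2.resize(im[60:200,230:400,::-1],None,fx=4,fy=4))
```

```text
[ 0.55109971 -0.33705234  0.13024965] [ 0.70299556 -0.43005036 -0.7485559 ] -0.0001652678892114128
```

View pics/c3.png

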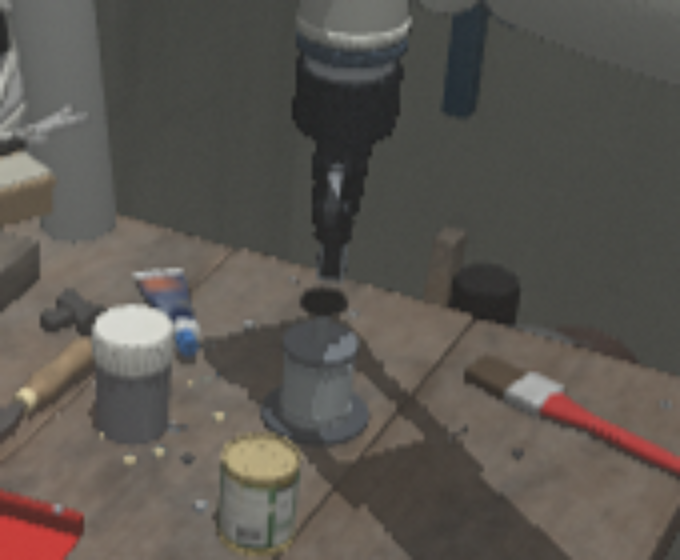

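View pics/wrist1.png

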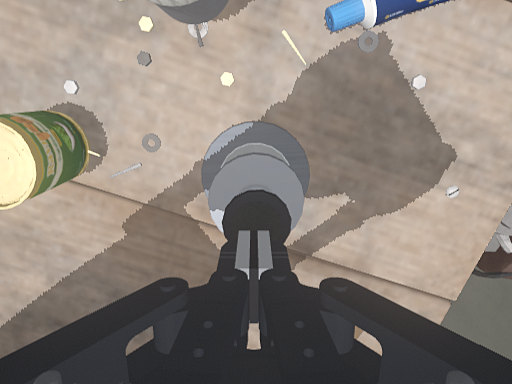

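The fingertips sit centred above can 3's pad, so I'll press it.

Emit:
play_rows --pt "0 0 -0.17 0 1" --pt "0 0 -0.17 0 1" --pt "0 0 -0.12 0 1" --pt "0 0 -0.08 0 1" --pt "0 0 -0.08 0 1" --pt "0 0 -0.08 0 1" --pt "0 0 -0.08 0 1" --pt "0 0 -0.08 0 1" --pt "0 0 -0.08 0 1" --pt "0 0 -0.08 0 1"

```text
time_s: 4.0
eef_pos: [0.5508, -0.3369, 0.0986]
ee_rot: [0.987, 0.164, 0.0, 0.0]
force: [-0.8, 0.1, 2.5]
gripper_width: 0.0001
```

Emit:
play_rows --pt "0 0 -0.06 0 1" --pt "0 0 -0.06 0 1" --pt "0 0 -0.06 0 1" --pt "0 0 0 0 1" --pt "0 0 0 0 1" --pt "0 0 0 0 1" --pt "0 0 0 0 1" --pt "0 0 0 0 1" --pt "0 0 0 0 1" --pt "0 0 0 0 1"

```text
time_s: 5.25
eef_pos: [0.5507, -0.3369, 0.0933]
ee_rot: [0.987, 0.164, -0.0, -0.0]
force: [0.4, -0.5, 0.7]
gripper_width: -0.0002
```

Travel is about 22.7 mm and the force is still low, so can 3 runs free. I'll press it home.

Emit:
play_rows --pt "0 0 -0.06 0 1" --pt "0 0 -0.06 0 1" --pt "0 0 -0.06 0 1" --pt "0 0 -0.06 0 1" --pt "0 0 -0.06 0 1" --pt "0 0 -0.05 0 1" --pt "0 0 -0.05 0 1" --pt "0 0 -0.03 0 1" --pt "0 0 0 0 1" --pt "0 0 0 0 1"

```text
time_s: 6.5
eef_pos: [0.5508, -0.3369, 0.0802]
ee_rot: [0.987, 0.164, -0.0, -0.0]
force: [0.4, 0.2, 0.4]
gripper_width: -0.0
```

Run:
```python
from h import *
im=ctrl.grab_frame("side")
s=ctrl.state();print(s['eef_pos'],s['force'])
cv2.imwrite("pics/c4.png",cv2.resize(im[100:190,270:350,::-1],None,fx=6,fy=6))
```

```text
[ 0.55072597 -0.33687118  0.08022672] [ 0.30040105 -1.33580072  0.26318279]
```

View pics/c4.png

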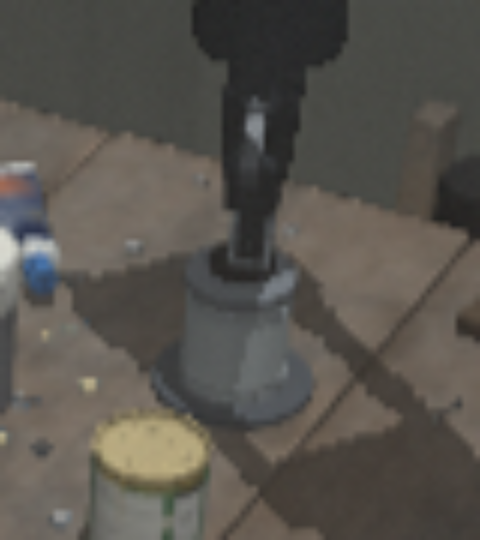

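Can 3 is home. Next is can 2, the near one at (.455,.224).

Emit:
play_rows --pt "0 0 0.7 0 1" --pt "0 0 1 0 1" --pt "0 0.5 1 0 1" --pt "-0.2 1 0 0 1" --pt "-0.2 1 0 0 1" --pt "-0.2 1 0 0 1" --pt "-0.2 1 0 0 1" --pt "-0.2 1 0 0 1" --pt "-0.2 1 0 0 1" --pt "-0.2 1 0 0 1"

```text
time_s: 7.8
eef_pos: [0.5085, -0.1109, 0.1629]
ee_rot: [0.987, 0.164, 0.001, 0.0]
force: [-0.3, -0.1, 0.4]
gripper_width: -0.0002
```

Emit:
play_rows --pt "-0.2 1 0 0 1" --pt "-0.2 1 0 0 1" --pt "-0.2 1 0 0 1" --pt "-0.2 1 0 0 1" --pt "-0.2 1 0 0 1" --pt "-0.2 1 0 0 1" --pt "-0.2 1 0 0 1" --pt "-0.2 1 0 0 1" --pt "-0.2 1 0 0 1" --pt "-0.2 1 0 0 1"

```text
time_s: 9.05
eef_pos: [0.4484, 0.1891, 0.1629]
ee_rot: [0.987, 0.164, 0.001, -0.0]
force: [0.2, -0.9, 0.4]
gripper_width: -0.0
```

Emit:
play_rows --pt "0.2 0.9 0 0 1" --pt "0 0.25 -0.3 0 1" --pt "0 0 -0.5 0 1" --pt "0 0 -0.4 0 1" --pt "0 0 -0.2 0 1" --pt "0 0 0 0 1" --pt "0 0 0 0 1" --pt "0 0 0 0 1" --pt "0 0 0 0 1" --pt "0 0 0 0 1"

```text
time_s: 10.3
eef_pos: [0.4548, 0.2227, 0.1195]
ee_rot: [0.987, 0.164, 0.0, -0.0]
force: [0.7, -0.3, 0.3]
gripper_width: 0.0001
```

Run:
```python
from h import *
im=ctrl.grab_frame("wrist")
s=ctrl.state();print(s['eef_pos'],s['force'])
cv2.imwrite("pics/w5.png",im[:,:,::-1])
```

```text
[0.45478632 0.22268379 0.11952036] [-0.30805557 -0.31249727  0.24016244]
```

View pics/w5.png

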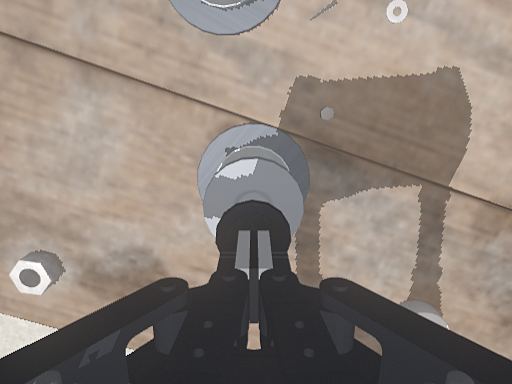

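The fingers are centred on the pad. I'll press by 22 mm in two stages.

Emit:
play_rows --pt "0 0 -0.08 0 1" --pt "0 0 -0.08 0 1" --pt "0 0 -0.08 0 1" --pt "0 0 -0.08 0 1" --pt "0 0 -0.08 0 1" --pt "0 0 -0.08 0 1" --pt "0 0 -0.08 0 1" --pt "0 0 -0.08 0 1" --pt "0 0 -0.08 0 1" --pt "0 0 0 0 1"

```text
time_s: 11.6
eef_pos: [0.4548, 0.2226, 0.0977]
ee_rot: [0.987, 0.164, 0.0, -0.0]
force: [0.7, -0.8, 2.6]
gripper_width: -0.0001
```

Emit:
play_rows --pt "0 0 -0.05 0 1" --pt "0 0 -0.05 0 1" --pt "0 0 -0.05 0 1" --pt "0 0 0 0 1" --pt "0 0 0 0 1" --pt "0 0 0 0 1" --pt "0 0 0 0 1" --pt "0 0 0 0 1" --pt "0 0 0 0 1" --pt "0 0 0 0 1"

```text
time_s: 12.85
eef_pos: [0.4548, 0.2227, 0.0945]
ee_rot: [0.987, 0.164, 0.0, -0.0]
force: [-4.1, -0.8, 8.0]
gripper_width: -0.0002
```

Can 2 is stiff: the force rose to 8 N at about 21.5 mm. I'll stop there, lift off, and press can 1 at (.5895,.290).

Emit:
play_rows --pt "0 0 0.3 0 1" --pt "0 0 0.6 0 1" --pt "0 0 0.9 0 1" --pt "0.5 0.25 0.2 0 1" --pt "1 0.5 0 0 1" --pt "1 0.5 0 0 1" --pt "1 0.5 0 0 1" --pt "1 0.5 0 0 1" --pt "0 0 0 0 1" --pt "0 0 0 0 1"

```text
time_s: 14.1
eef_pos: [0.5894, 0.2899, 0.1535]
ee_rot: [0.987, 0.164, -0.0, 0.0]
force: [-1.2, 0.3, -0.4]
gripper_width: -0.0005
```

Emit:
play_rows --pt "0 0 -0.4 0 1" --pt "0 0 -0.3 0 1" --pt "0 0 0 0 1" --pt "0 0 0 0 1" --pt "0 0 0 0 1" --pt "0 0 0 0 1" --pt "0 0 0 0 1" --pt "0 0 0 0 1" --pt "0 0 0 0 1" --pt "0 0 0 0 1"

```text
time_s: 15.35
eef_pos: [0.5897, 0.2901, 0.1323]
ee_rot: [0.987, 0.164, -0.0, -0.0]
force: [0.8, -1.0, -0.6]
gripper_width: 0.0
```

Run:
```python
from h import *
im=ctrl.grab_frame("wrist")
s=ctrl.state();print(s['eef_pos'],s['force'])
cv2.imwrite("pics/w6.png",im[:,:,::-1])
```

```text
[0.58975267 0.29012901 0.13224885] [-0.82802707 -0.53714622  0.74630841]
```

View pics/w6.png

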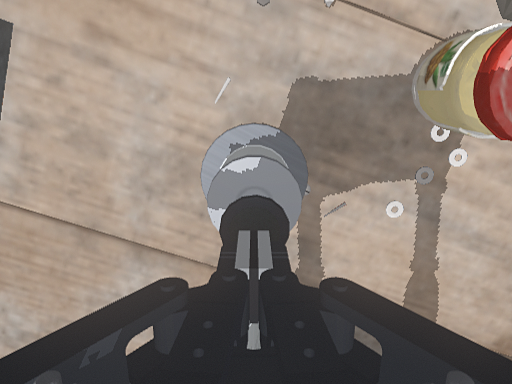

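Emit:
play_rows --pt "0 0 -0.2 0 1" --pt "0 0 -0.2 0 1" --pt "0 0 -0.12 0 1" --pt "0 0 -0.1 0 1" --pt "0 0 -0.1 0 1" --pt "0 0 -0.1 0 1" --pt "0 0 -0.1 0 1" --pt "0 0 -0.1 0 1" --pt "0 0 -0.1 0 1" --pt "0 0 -0.1 0 1"

```text
time_s: 16.65
eef_pos: [0.5897, 0.2901, 0.0954]
ee_rot: [0.987, 0.164, -0.0, 0.0]
force: [-2.2, -1.1, 2.8]
gripper_width: 0.0002
```

Emit:
play_rows --pt "0 0 -0.06 0 1" --pt "0 0 0 0 1" --pt "0 0 0 0 1" --pt "0 0 0 0 1" --pt "0 0 0 0 1" --pt "0 0 0 0 1" --pt "0 0 0 0 1" --pt "0 0 0 0 1" --pt "0 0 0 0 1" --pt "0 0 0 0 1"

```text
time_s: 17.9
eef_pos: [0.5897, 0.2901, 0.0939]
ee_rot: [0.987, 0.164, 0.0, -0.0]
force: [-1.1, 0.3, -0.1]
gripper_width: 0.0002
```

Can 1 runs free, so I'll press it home.

Emit:
play_rows --pt "0 0 -0.06 0 1" --pt "0 0 -0.06 0 1" --pt "0 0 -0.06 0 1" --pt "0 0 -0.06 0 1" --pt "0 0 -0.06 0 1" --pt "0 0 -0.06 0 1" --pt "0 0 -0.06 0 1" --pt "0 0 -0.04 0 1" --pt "0 0 0 0 1" --pt "0 0 0 0 1"

```text
time_s: 19.15
eef_pos: [0.5898, 0.2902, 0.0801]
ee_rot: [0.987, 0.164, 0.0, -0.0]
force: [0.4, 1.6, 2.6]
gripper_width: -0.0001
```

Emit:
play_rows --pt "0 0 0.7 0 1" --pt "0 0 1 0 1" --pt "-1 0 1 0 0.5" --pt "-1 0 0 1 0.5" --pt "-1 0 0 1 0.5" --pt "-1 0 0 1 0.5" --pt "0 0 0 1 0.5" --pt "0 0 0 1 0.5" --pt "0 0 0 1 0.5" --pt "0 0 0 1 0.5"

```text
time_s: 20.4
eef_pos: [0.4696, 0.2901, 0.1624]
ee_rot: [0.833, 0.553, 0.0, 0.0]
force: [-0.5, 0.4, 0.5]
gripper_width: 0.0429
```

Run:
```python
from h import *
for n in ["top","side"]:
    im=ctrl.grab_frame(n); cv2.imwrite(f"pics/{n}7.png",im[:,:,::-1])
s=ctrl.state();print(s)
```

```text
{'time_s': 20.5, 'joint_pos': array([ 4.91677087e-01, -4.13029792e-02,  1.48725128e+00,  4.40778916e-06,
        1.69514474e+00,  8.92839658e-01]), 'qd': array([-0.00019822,  0.00306987,  0.00231081, -0.00013992, -0.00783945,
        0.09885189]), 'tau': array([ 8.01474875e-03, -3.99427807e+01, -4.17649126e+01,  7.94303523e-04,
        3.61774401e-04, -1.00223735e+00]), 'eef_pos': array([0.46968148, 0.29010569, 0.16218311]), 'ee_rot': array([8.33813015e-01, 5.52046913e-01, 2.48928664e-04, 2.10561121e-05]), 'force': array([-0.0940283 ,  0.95679923,  0.56229967]), 'moment': array([-0.02814178, -0.03253049, -0.01891649]), 'gripper_width': 0.042895127197467554}
```

View pics/side7.png

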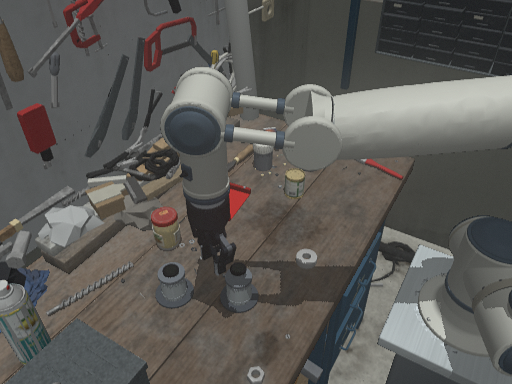

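View pics/top7.png

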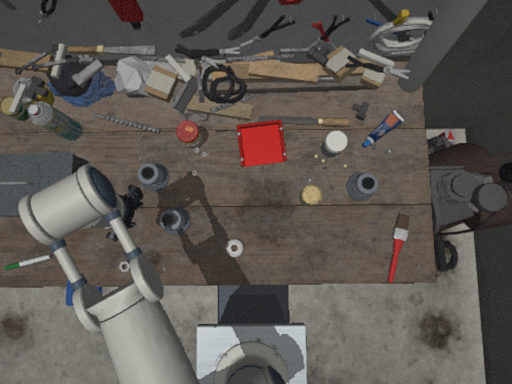

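Cans 1 and 3 show their pads down; can 2 is half way. I'll turn the tool to face from can 2 to the bay front (yaw 1.93) and come down behind it.

Emit:
play_rows --pt "-0.6 -0.2 0 1 0.5" --pt "-0.6 -0.2 0 1 0.5" --pt "0 0 0 1 0.5" --pt "0 0 0 1 0.5" --pt "0 0 0 1 0.5" --pt "0 0 0 1 0.5" --pt "0 0 0 0.3 0.5" --pt "0 0 -0.5 0 0.5" --pt "0 0 -0.5 0 0.5" --pt "0 0 -0.5 0 0.5"

```text
time_s: 21.75
eef_pos: [0.4333, 0.2779, 0.1142]
ee_rot: [0.572, 0.82, -0.001, -0.0]
force: [-0.4, -0.2, -0.7]
gripper_width: 0.0426
```

Run:
```python
from h import *
for n in ["wrist","side"]:
    im=ctrl.grab_frame(n); cv2.imwrite(f"pics/{n}8.png",im[:,:,::-1])
s=ctrl.state();print(s['eef_pos'],s['ee_rot'],2*np.arctan2(s['ee_rot'][1],s['ee_rot'][0]))
cv2.imwrite("pics/c8.png",cv2.resize(im[190:320,130:290,::-1],None,fx=4,fy=4))
```

```text
[0.43247663 0.2774408  0.11285434] [ 0.57180006  0.82038931 -0.00220338 -0.00109803] 1.9241917685590662
```

View pics/c8.png

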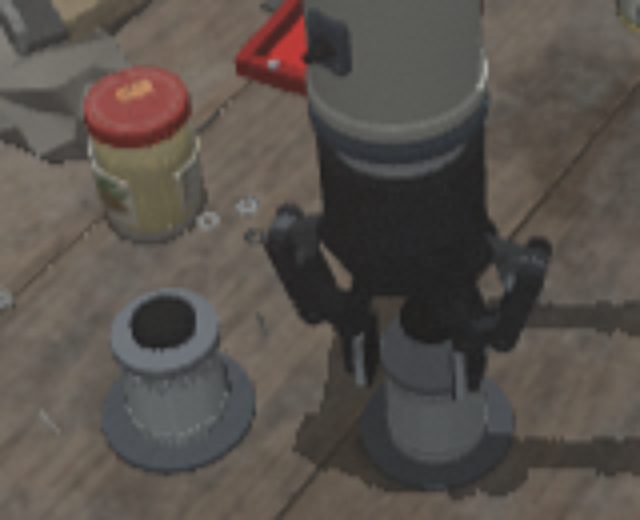

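View pics/wrist8.png

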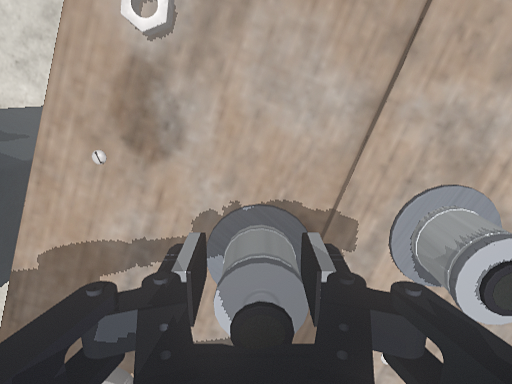

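Emit:
play_rows --pt "0 0 -0.6 0 0.5" --pt "0 0 -0.6 0 0.5" --pt "0 0 -0.6 0 0.5" --pt "0 0 -0.45 0 0.5" --pt "0 0 0 0 0.5" --pt "0.05 -0.15 0 0 0.5" --pt "0.05 -0.15 0 0 0.5" --pt "0 0 0 0 0.5" --pt "0 0 0 0 0.5" --pt "0 0 0 0 0.5"

```text
time_s: 23.1
eef_pos: [0.4368, 0.2692, 0.0487]
ee_rot: [0.572, 0.821, 0.0, 0.0]
force: [0.5, -0.0, -0.1]
gripper_width: 0.0429
```

Run:
```python
from h import *
for n in ["wrist","side"]:
    im=ctrl.grab_frame(n); cv2.imwrite(f"pics/{n}9.png",im[:,:,::-1])
cv2.imwrite("pics/c9.png",cv2.resize(im[190:320,130:290,::-1],None,fx=4,fy=4))
```

```text
(no output)
```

View pics/c9.png

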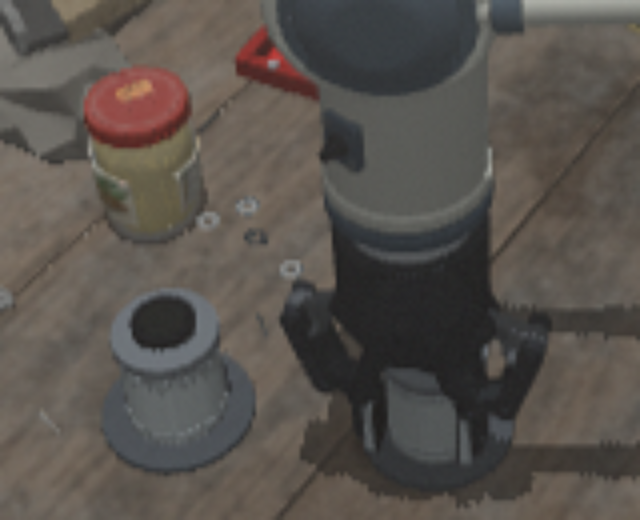

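View pics/wrist9.png

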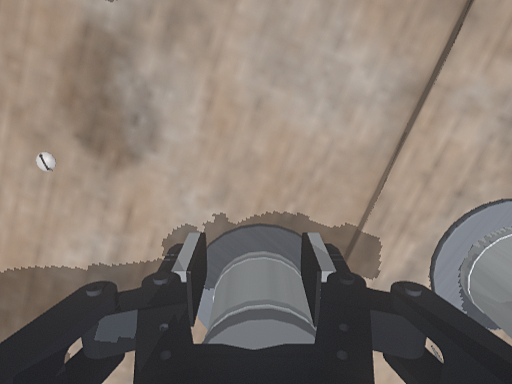

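Emit:
play_rows --pt "0.06 -0.16 0 0 0.5" --pt "0.06 -0.16 0 0 0.5" --pt "0.06 -0.16 0 0 0.5" --pt "0.06 -0.16 0 0 0.5" --pt "0.06 -0.16 0 0 0.5" --pt "0.08 -0.21 0 0 0.5" --pt "0.1 -0.27 0 0 0.5" --pt "0.1 -0.27 0 0 0.5" --pt "0.1 -0.27 0 0 0.5" --pt "0.06 -0.16 0 0 0.5"

```text
time_s: 24.45
eef_pos: [0.4591, 0.2091, 0.0486]
ee_rot: [0.572, 0.82, -0.0, -0.0]
force: [-0.1, 3.6, -0.6]
gripper_width: 0.0425
```

Run:
```python
from h import *
im=ctrl.grab_frame("wrist"); cv2.imwrite(f"pics/wrist10.png",im[:,:,::-1])
im=ctrl.grab_frame("side"); 
cv2.imwrite("pics/c10.png",cv2.resize(im[170:320,130:290,::-1],None,fx=4,fy=4)); print(ctrl.state()['force'])
```

```text
[ 0.75884514 -1.08565329  0.33690498]
```

View pics/c10.png

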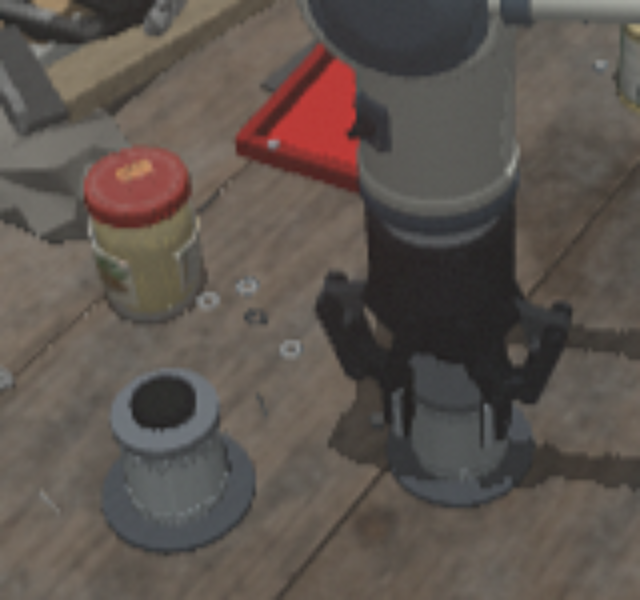

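View pics/wrist10.png

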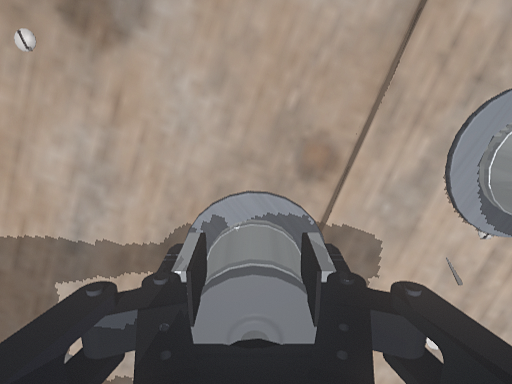

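Emit:
play_rows --pt "0.07 -0.19 0 0 0.5" --pt "0.1 -0.27 0 0 0.5" --pt "0.14 -0.37 0 0 0.5" --pt "0.14 -0.37 0 0 0.5" --pt "0.14 -0.37 0 0 0.5" --pt "0.14 -0.37 0 0 0.5" --pt "0.14 -0.37 0 0 0.5" --pt "0.14 -0.37 0 0 0.5" --pt "0.14 -0.37 0 0 0.5" --pt "0.14 -0.37 0 0 0.5"

```text
time_s: 25.8
eef_pos: [0.4979, 0.1064, 0.0486]
ee_rot: [0.572, 0.821, -0.0, -0.0]
force: [-1.0, 2.3, -0.8]
gripper_width: 0.0426
```

Emit:
play_rows --pt "0.14 -0.37 0 0 0.5" --pt "0.14 -0.37 0 0 0.5" --pt "0.14 -0.37 0 0 0.5" --pt "0.14 -0.37 0 0 0.5" --pt "0.14 -0.37 0 0 0.5" --pt "0.14 -0.37 0 0 0.5" --pt "0.14 -0.37 0 0 0.5" --pt "0.14 -0.37 0 0 0.5" --pt "0.1 -0.27 0 0 0.5" --pt "0.07 -0.19 0 0 0.5"

```text
time_s: 27.05
eef_pos: [0.5365, 0.004, 0.0485]
ee_rot: [0.572, 0.82, -0.0, -0.0]
force: [-1.2, 3.5, 0.0]
gripper_width: 0.0428
```

Emit:
play_rows --pt "0.1 -0.26 0 0 0.5" --pt "0.1 -0.26 0 0 0.5" --pt "0.08 -0.21 0 0 0.5" --pt "0.05 -0.12 0 0 0.5" --pt "0 0 0 0 0.5" --pt "-0.1 0.3 0 0 0.5" --pt "-0.2 0.5 0 0 0.5" --pt "-0.2 0.5 0.5 0 0.5" --pt "-0.2 0.5 1 0 0.5" --pt "-0.4 0.5 1 0 0.5"

```text
time_s: 28.3
eef_pos: [0.5127, 0.0496, 0.1255]
ee_rot: [0.571, 0.821, 0.0, 0.0]
force: [-0.4, 0.7, 0.3]
gripper_width: 0.0424
```

Emit:
play_rows --pt "-1 0 0.5 -1 0.5" --pt "-1 0 0.5 -1 0.5" --pt "-1 0 0 -1 0.5" --pt "-1 0 0 -1 0.5" --pt "0 0 0 -1 0.5" --pt "0 0 0 -1 0.5" --pt "0 0 0 -1 0.5" --pt "0 0 0 -1 0.5" --pt "0 0 0 -1 0.5" --pt "0 0 0 -1 0.5"

```text
time_s: 29.55
eef_pos: [0.393, 0.0488, 0.1548]
ee_rot: [0.936, 0.353, 0.001, 0.0]
force: [-0.0, 0.2, -0.1]
gripper_width: 0.0428
```

Run:
```python
from h import *
im={}
for n in ["top","side"]:
    im[n]=ctrl.grab_frame(n); cv2.imwrite(f"pics/{n}11.png",im[n][:,:,::-1])
s=ctrl.state();print(s['eef_pos'],2*np.arctan2(s['ee_rot'][1],s['ee_rot'][0]))
cv2.imwrite("pics/c11.png",np.vstack([cv2.resize(im["top"][110:220,210:370,::-1],None,fx=4,fy=4)]))
```

```text
[0.39303394 0.04876003 0.15472788] 0.7250312664717466
```

View pics/c11.png

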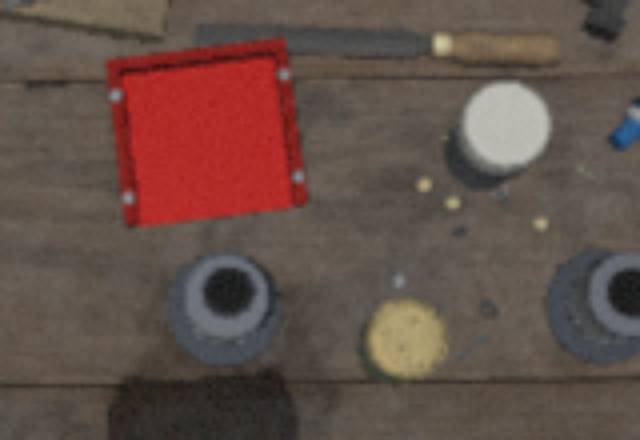

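View pics/side11.png

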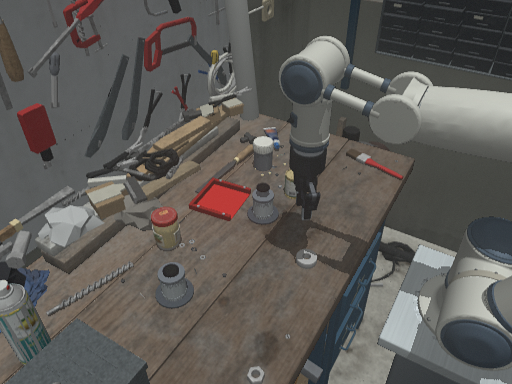

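Run:
```python
from h import *
np.set_printoptions(precision=4,suppress=True)
f=lambda u,v:(210+u/4,110+v/4)
pad=plane("top",f(229,291),.098);foot=plane("top",f(224,308),.004);print(pad,foot)
ins=[plane("top",f(*p),0.0) for p in [(128,75),(275,57),(292,210),(135,224)]];print(np.array(ins),np.mean(ins,0))
out=np.array([plane("top",f(*p),.018) for p in [(106,61),(286,39),(308,206),(127,226)]]);print(out,out.mean(0))
o=np.array([.682,-.038]);th=.116
x=np.array([np.cos(th),np.sin(th)]);y=np.array([-x[1],x[0]])
for c in (pad,foot): d=c[:2]-o;print("bay frame",d@x,d@y)
```

```text
[ 0.553  -0.0518  0.098 ] [ 0.5525 -0.0509  0.004 ]
[[ 0.7363  0.0209  0.    ]
 [ 0.7494 -0.0936  0.    ]
 [ 0.6283 -0.1044  0.    ]
 [ 0.6188  0.0163  0.    ]] [ 0.6832 -0.0402  0.    ]
[[ 0.7424  0.0371  0.018 ]
 [ 0.7581 -0.1011  0.018 ]
 [ 0.6278 -0.1152  0.018 ]
 [ 0.6141  0.0218  0.018 ]] [ 0.6856 -0.0393  0.018 ]
bay frame -0.12974299206445944 0.0012325525671155486
bay frame -0.13010950452746278 0.002133890222003401
```

Can 2 stands upright at bay-frame (-130, +2) mm, so it needs a straight push of about 130 mm along yaw 0.10.

Emit:
play_rows --pt "0 -0.9 0 -1 0.5" --pt "0.6 -0.9 0 -1 0.5" --pt "0.9 -0.9 0 -1 0.5" --pt "0.9 -0.85 0 -1 0.5" --pt "0.93 0 0 -1 0.5" --pt "0 0 -0.5 -0.2 0.5" --pt "0 0 -0.8 0 0.5" --pt "0 0 -0.9 0 0.5" --pt "0 0 -0.8 0 0.5" --pt "0 0 -0.5 0 0.5"

```text
time_s: 30.9
eef_pos: [0.4917, -0.0577, 0.047]
ee_rot: [0.999, 0.052, -0.001, -0.0]
force: [-0.1, 0.1, 0.8]
gripper_width: 0.0424
```

Run:
```python
from h import *
s=ctrl.state();print(s['eef_pos'],2*np.arctan2(s['ee_rot'][1],s['ee_rot'][0]))
im=ctrl.grab_frame("wrist"); cv2.imwrite(f"pics/wrist12.png",im[:,:,::-1])
```

```text
[ 0.4917223  -0.05772137  0.04701569] 0.10388024016514906
```

View pics/wrist12.png

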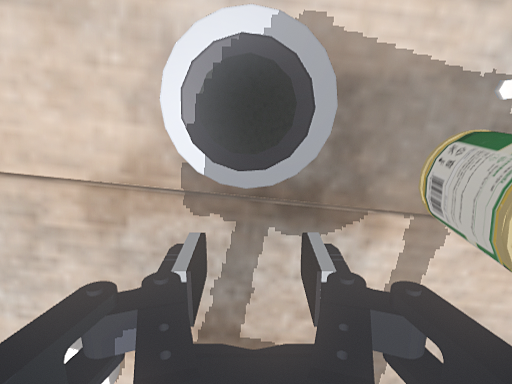

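Emit:
play_rows --pt "0.2 0.02 0 0 0.5" --pt "0.2 0.02 0 0 0.5" --pt "0.2 0.02 0 0 0.5" --pt "0.17 0.02 0 0 0.5" --pt "0.17 0.02 0 0 0.5" --pt "0.17 0.02 0 0 0.5" --pt "0.25 0.025 0 0 0.5" --pt "0.3 0.03 0 0 0.5" --pt "0.3 0.03 0 0 0.5" --pt "0.3 0.03 0 0 0.5"

```text
time_s: 32.2
eef_pos: [0.5615, -0.0515, 0.0485]
ee_rot: [0.999, 0.05, -0.0, 0.0]
force: [-4.3, 0.4, 2.2]
gripper_width: 0.0429
```

Run:
```python
from h import *
im=ctrl.grab_frame("wrist"); cv2.imwrite(f"pics/wrist13.png",im[:,:,::-1]); print(ctrl.state()['eef_pos'])
```

```text
[ 0.56255529 -0.05130849  0.04851958]
```

View pics/wrist13.png

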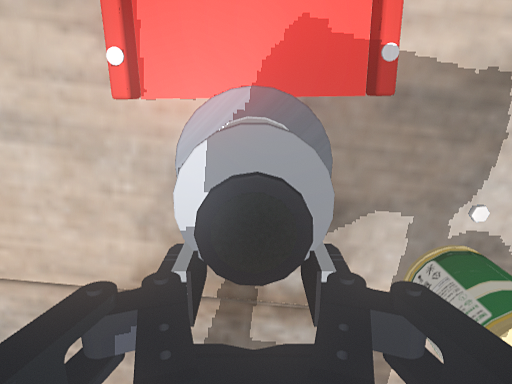

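The can is seated in the fingers and lined up with the opening, so I'll carry on into the bay.

Emit:
play_rows --pt "0.25 0.025 0 0 0.5" --pt "0.3 0.03 0 0 0.5" --pt "0.3 0.03 0 0 0.5" --pt "0.3 0.03 0 0 0.5" --pt "0.3 0.03 0 0 0.5" --pt "0.3 0.03 0 0 0.5" --pt "0.3 0.03 0 0 0.5" --pt "0.25 0.025 0 0 0.5" --pt "0.2 0.02 0 0 0.5" --pt "0.15 0.015 0 0 0.5"

```text
time_s: 33.5
eef_pos: [0.6408, -0.0434, 0.0485]
ee_rot: [0.999, 0.05, -0.0, -0.0]
force: [-3.6, -1.0, 0.4]
gripper_width: 0.0426
```

Run:
```python
from h import *
im=ctrl.grab_frame("wrist"); cv2.imwrite(f"pics/wrist14.png",im[:,:,::-1]); print(ctrl.state()['eef_pos'])
```

```text
[ 0.64121797 -0.04339067  0.04854279]
```

View pics/wrist14.png

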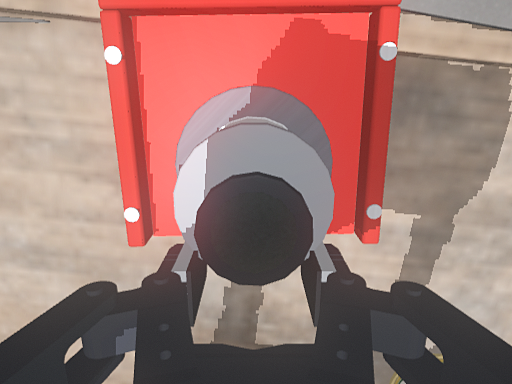

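Emit:
play_rows --pt "0.1 0.01 0 0 0.5" --pt "0.1 0.01 0 0 0.5" --pt "0.04 0 0 0 0.5" --pt "0 0 0 0 0.5" --pt "-0.3 -0.03 0 0 0.5" --pt "-0.6 -0.06 0 0 0.5" --pt "-1 -0.1 0 0 0.5" --pt "-0.5 0 0.8 0 0.5" --pt "-0.5 0 1 0 0.5" --pt "-0.5 0 1 0 0.5"

```text
time_s: 34.8
eef_pos: [0.545, -0.0486, 0.1338]
ee_rot: [0.999, 0.05, 0.001, 0.0]
force: [0.4, -0.1, 0.3]
gripper_width: 0.0429
```

Emit:
play_rows --pt "-1 0 0.5 0 0.5" --pt "-1 0 0.5 0 0.5" --pt "-0.8 0 0 0 0.5" --pt "0 0 0 0 0.5" --pt "0 0 0 0 0.5" --pt "0 0 0 0 0.5" --pt "0 0 0 0 0.5" --pt "0 0 0 0 0.5" --pt "0 0 0 0 0.5" --pt "0 0 0 0 0.5"

```text
time_s: 36.05
eef_pos: [0.4617, -0.0485, 0.1625]
ee_rot: [0.999, 0.05, -0.0, -0.0]
force: [-0.2, -0.1, 0.0]
gripper_width: 0.0428
```

Run:
```python
from h import *
im={}
for n in ["top","side"]:
    im[n]=ctrl.grab_frame(n); cv2.imwrite(f"pics/{n}15.png",im[n][:,:,::-1])
cv2.imwrite("pics/c15.png",np.vstack([cv2.resize(im["top"][105:250,130:390,::-1],None,fx=3,fy=3)]))
cv2.imwrite("pics/c16.png",np.vstack([cv2.resize(im["side"][120:315,140:340,::-1],None,fx=3,fy=3)]))
```

```text
(no output)
```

View pics/c15.png

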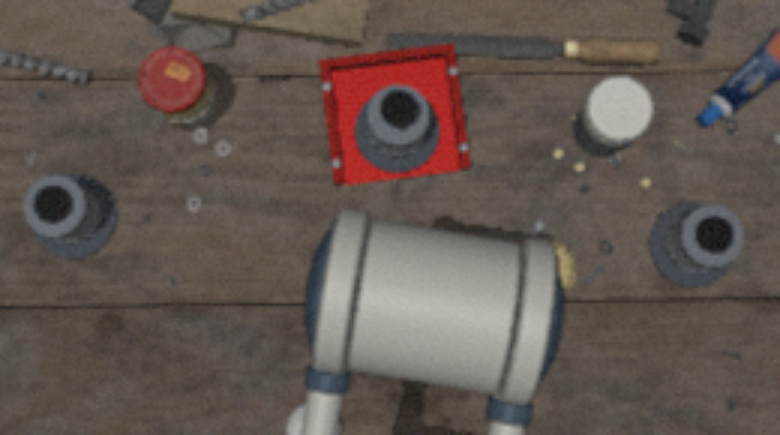

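View pics/c16.png

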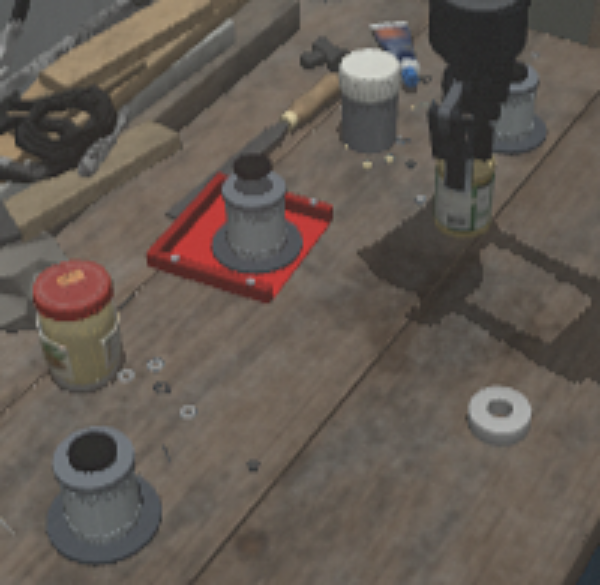

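Run:
```python
from h import *
np.set_printoptions(precision=4,suppress=True)
f=lambda u,v:(130+u/3,105+v/3); g=lambda u,v:(140+u/3,120+v/3)
o=np.array([.6815,-.039]);th=.11
x=np.array([np.cos(th),np.sin(th)]);y=np.array([-x[1],x[0]])
for p,z in (((401,109),.098),((397,131),.004)):
    c=plane("top",f(*p),z);d=c[:2]-o;print("can2",c,d@x,d@y)
print("can2 pad",tri(f(401,109),g(253,163)))
print("can1 pad",tri(f(53,203),g(94,452)),"can3",plane("top",f(714,235),.08), "can1 foot",plane("top",f(76,215),.004),"can3 foot",plane("top",f(692,244),.004))
```

```text
can2 [ 0.6711 -0.0434  0.098 ] -0.010846669103992956 -0.0032673914738416488
can2 [ 0.6715 -0.0414  0.004 ] -0.010201832259193496 -0.0012720537840612148
can2 pad [ 0.6728 -0.0425  0.0988]
can1 pad [0.589  0.2889 0.0768] can3 [ 0.5505 -0.3376  0.08  ] can1 foot [0.5881 0.2865 0.004 ] can3 foot [ 0.5513 -0.3385  0.004 ]
```

Can 2 is inside the bay with more than 10 mm to spare on both axes. The other two are home and unmoved, so I'm handing the job in.

```bash
python3 -c "
from rig import ctrl
print(ctrl.sign_off())"
```

```text
the job is handed in; nothing more can be done
None
```

The job is done and handed in at about 36 s; the hand-in gave no verdict. Can 2 was the stiff one and is now in the reject bay, and cans 1 and 3 are pressed home where they stood.

- **Cans 1 and 3:** both ran free, reading no more than about 3 N, and I pressed each until the fingertips read 80 mm above the bench. The last pictures show their pads down. By triangulation can 1's pad came out at 77 mm instead of 80, which is within measuring error. Can 3's pad height was not triangulated. Both cans are within about 2 mm of where they started.
- **Can 2:** the force rose to 8 N at about 21.5 mm of travel, so I stopped there. I then pushed it upright along the bench with half-open fingers, without gripping it. The highest force I read while pushing was about 4 N, sampled only at the end of each move.
- **Final position of can 2:** it measured about (-10, -2) mm from the bay's centre, against a limit of ±24 mm. Its pad stands at about 99 mm, which means the plunger is stuck at roughly 17 mm.
- **Bystanders:** the jar, beaker, tin and bearing look undisturbed in the last pictures, though the arm partly hid the tin. I did not re-measure their positions. My first position estimates for the tin disagreed by about 16 mm between the two cameras (beaker about 10 mm), so I kept the moves well clear of both.

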